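# Reset the tripped polisher switch on the prayer wheel bench

## Task

The red-handled bench trip switch has tripped and its lever stands midway. Reset it: push the lever fully off (towards the red dot) until it is hard on its rubber stop, keep leaning on it there with about 10 N for a good second so that it latches, then throw it fully on (towards the green dot) and let go. Push the lever rather than pinching it, never with more than 16 N on the switch, and leave the other switch and the loose work on the bench alone.

Things in the scene. Friction and masses are not known exactly. Their poses are not given: they have to be found in the camera images.
- trip_box: The trip switch: grey steel box, 110 x 70 mm, top face 80 mm above the bench, on a dark 130 x 86 x 6 mm foot plate, bolted down. Origin: centre of its underside; z up; its x axis is the swing direction: the red dot (off) is at the -x end of its top face, the green dot (on) at the +x end. The red-gripped lever sticks up out of the middle of its top.
- trip_box_pivot (a point): Point on the trip lever's hinge axis, inside the trip box, 65 mm above its underside, on the lever's mid plane. The hinge axis is the box's y axis.
- trip_lever (a joint): Angle of the red trip lever (rad): 0 upright, negative leaning to off (box -x), positive to on (box +x). Tripped it stands within 0.1 of upright. It moves with about 2 N at the grip (about 1 N more from -0.10 to -0.30, where it drives the latch), stays where it is left, and wedges a little if pushed level at its tip while leaning over towards the push. Before the reset the latch blocks it rigidly near +0.2. See off_dot and on_dot for its stops.
- trip_lever_tip (a point): Centre of the top end of the red trip lever, 100 mm from the hinge axis; z points along the lever, away from the hinge. The red grip is 14 mm thick along the swing, 26 mm wide, and runs from 45 to 100 mm from the hinge axis; below it is a bare steel arm, 8 mm thick and 12 mm wide.
- reset_pin (a joint): Orange indicator pin, 11 mm in diameter, in the +y side of the trip box, 38 mm above the bench and 25 mm towards the green-dot end: 0 = flush (tripped, on is blocked), above 0.005 m = standing out about 7 mm (latched). Driven from inside by the lever; do not push it.
- lamp_box: The lamp switch: green box of the same size and make as the trip box, with a black lever leaning to its green dot (on). Origin and axes as for the trip box. To be left alone.
- lamp_lever (a joint): Angle of the black lamp lever (rad), same sense as the trip lever; it stands on, about +0.45, and must stay there.
- copper_dome: Hammered copper dome, 104 mm in diameter, 54 mm high, loose on the bench. Origin: centre of its underside. Leave alone.
- center_pin: Iron center pin, 150 mm long, 12 mm thick, lying loose. Origin: under its middle; x along it. Leave alone.
- juniper_knob: Carved juniper knob, 42 mm in diameter, 46 mm high, standing loose. Origin: centre of its underside. Leave alone.
- off_dot (a point): Red dot on top of the trip box, at its off end. The off stop is a rubber buffer inside the box whose place is NOT known and must be felt: the lever first touches it anywhere from -0.34 to -0.68 rad; from there the rubber gives about 0.17 mm per N of push at the grip.
- on_dot (a point): Green dot on top of the trip box, at its on end. The on stop is a like rubber buffer, first touched at +0.50 rad; the lever, once reset, stays there when let go.
Mind the look-alikes: they are no part of the job. What is shaped like the trip_box but blue is not meant.

How it is judged:
By the outcome, as a careful person would: the job done as asked, in the order asked, and still so for the second after the job is handed in, with the robot touching nothing.
It also fails if it takes over 48 s, if anything falls off the work surface, if the arm or the gripper's body presses on something with over 40 N, if the wrist force passes 120 N, or if a joint passes its speed limit or range.

## Robot

A 6-joint arm with a two-finger parallel gripper is mounted at the origin on the work surface. World frame = base frame: x ahead of the robot, y to its left, z up, the work surface at z = 0. Lengths are in m, angles in degrees, forces in N, time in s.
With the tool pointing down it reaches from about 0.375 to 0.9 m from the base axis. Payload 3.1 kg.
Tool frame: the origin (TCP) lies between the finger pads; the fingertips stand 11 mm ahead of it and the grasp point (between the pads) lies 8 mm behind it; x points along the fingers, y is the direction in which the jaws open and shut, and the axes are right-handed (so a half turn about x gives the same grasp; the last joint's range is limited). The gripper opens to 87 mm and grips with 3 to 60 N. Pads are 19 mm wide; open, the fingers measure 117 mm over their backs; the gripper's body (75 mm by 190 mm) begins 51 mm behind the grasp point.
Start: joints at [65.861, 30.224, 82.088, -0, 67.689, -10.227], TCP at [0.15, 0.607, 0.234] pointing down, gripper open.
Joint ranges: [-176.69, 176.69], [-43.24, 126.21], [12.49, 139.97], [-82, 262], [0, 151.66], [-163.58, 163.58]. Speed limits (degrees/s): [159.86, 159.86, 180, 180, 180, 180].

## Interface

Orientations are given as a 3x3 rotation matrix whose columns are the frame's x, y, z axes.
In Python, from rig import bot gives the robot as it stands.
- The arm moves only by the shell command python3 -m inch 'ROWS' [OPENING]. ROWS is a JSON object of lists of equal length, an entry for each row: "dp": the shift along the tool's x, y, z in mm, a list of three; "yaw": the turn about the tool's x in degrees. In form: {"dp": [[tx, ty, tz], ...], "yaw": [yaw, ...]}. A call has 1 to 20 rows; each row shifts and turns the commanded pose from where the row before left it, along the tool's axes as they then stand; what a row does not reach is not made up. A row lasts 1/12 s, in which the tool goes at most 41.7 mm and 7.16 degrees, less where a joint would pass 70% of its speed; a pose out of reach is approached as far as the arm can. A call is refused whole if a number of a shift passes 41.7 or a number of a turn 7.16, either way. A call with a gripper value outside its range is refused whole. OPENING is the finger opening in mm, from 0 to 87, set as the call begins (- or left out, the last holds). The fingers move at their own pace and stop on an object; the grip force is fixed at half the most. Time passes only in rows, so rows that do not move let the fingers close. It gives the time, the measured TCP pose, the force and the opening at its end, in the units of the state.
- bot.read_state(): the state, without advancing time (a new reading comes with each control period).
- bot.capture(name): name is "side" or "top"; returns a dict with "color" (400x640x3 uint8, red, green, blue), "intrinsics" (3x3 intrinsics, pixels), "k1" (the pictures are not rectified: a ray, as slopes to the right and down, at radius r is drawn at 1 + k1 r^2 times it, then the intrinsics apply), "pose" (4x4, takes a point from camera to world coordinates). Camera axes: x right, y down, z forward; pixel columns grow to the right and rows downward; lengths in m; the calibration is good to about 2 mm. A picture is of the moment at which its call begins. There is no depth.
- bot.hand_in(): hands the job in, once; it reports no verdict.
The state is a dict: "time_s": time; "joint_positions": joint angles; "qvel": joint speeds; "tau": joint torques, N m; "position": TCP position; "tcp_rot": TCP orientation; "force": force on the tool from outside, world axes, zero at the start; "moment": the same for the moment, N m; "opening": opening from 0.0 (shut) to 1.0 (fully open).
Only numpy, scipy, OpenCV 4.12 (cv2) and the standard library are available. Lean on these libraries where they do the work, as an engineer would, in place of code of your own. Each camera call takes 0.05 s, during which the arm holds its last target.

## Working session

There is one attempt and no reset: what is moved stays moved. The work goes in short steps, Python scripts to look and compute and a shell command to move; the robot and the scene stay as the last step left them, time stands still between calls to the robot, and variables do not carry over. Pictures are saved under pics/ and viewed, and the job is handed in when it is done.

```bash
ls; mkdir -p pics
python3 - <<'E'
from rig import bot
import cv2
s=bot.read_state()
for k,v in s.items(): print(k,v)
for n in("side","top"):
    c=bot.capture(n); cv2.imwrite(f"pics/{n}0.png",c["color"][:,:,::-1]); print(n,c["intrinsics"].tolist(),c["k1"],c["pose"].round(4).tolist() if hasattr(c["pose"],"round") else c["pose"])
E
```

```text
pics
time_s 0.0
joint_positions [ 6.58623744e+01  3.02794749e+01  8.21549125e+01 -6.75384168e-04
  6.76879693e+01 -1.02285443e+01]
qvel [ 0.01327977  0.00523134 -0.00651138  0.02940704 -0.10290724  0.06984017]
tau [ 7.50502895e-04 -4.40044034e+01 -1.76594174e+01  6.34429394e-02
  5.82038832e-02 -1.86368438e-04]
position [0.14993953 0.60603669 0.23257432]
tcp_rot [[-8.63328447e-04  2.40376633e-01  9.70679313e-01]
 [-1.95326713e-03  9.70677418e-01 -2.40377901e-01]
 [-9.99997720e-01 -2.10352107e-03 -3.68493653e-04]]
force [ 0.26724877 -0.41198801  0.50101533]
moment [-0.00526074 -0.02367269  0.01585743]
opening 1.0018012076481508
side [[382.49187471967446, 0.0, 326.98792542882967], [0.0, 382.49187471967446, 197.8300869872598], [0.0, 0.0, 1.0]] 0.027871708148623702 [[0.8522, -0.3273, 0.4081, 0.161], [-0.5227, -0.4996, 0.6908, -0.5918], [-0.0223, -0.802, -0.5968, 0.6719], [0.0, 0.0, 0.0, 1.0]]
top [[509.69148873294307, 0.0, 319.1356895189093], [0.0, 509.69148873294307, 195.1068660103987], [0.0, 0.0, 1.0]] 0.028279824051595775 [[-0.0254, -0.9843, 0.1747, 0.3306], [-0.9997, 0.0252, -0.0031, 0.0694], [-0.0014, -0.1748, -0.9846, 1.199], [0.0, 0.0, 0.0, 1.0]]
```

View pics/side0.png

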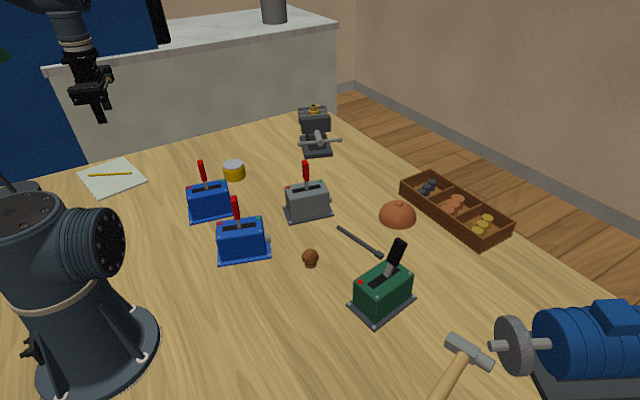

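View pics/top0.png

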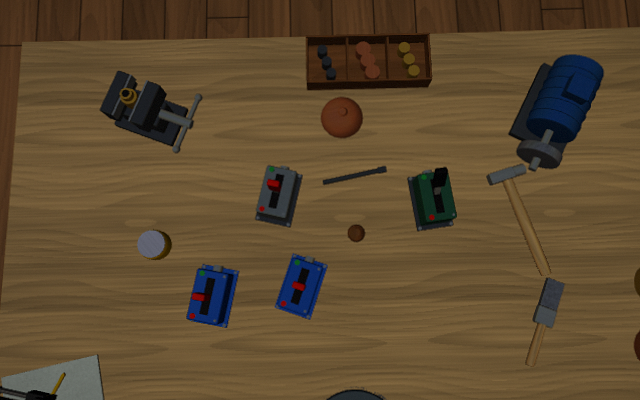

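Red-levered boxes in the top view are blue (213,295), blue (301,286) and grey (279,195). Only the grey one fits "grey steel box". I'll confirm it in enlarged crops.

Run:
```python
import cv2
t=cv2.imread("pics/top0.png")[155:235,240:320]; cv2.imwrite("pics/topc.png",cv2.convertScaleAbs(cv2.resize(t,(560,560),interpolation=cv2.INTER_CUBIC),alpha=1.8))
t=cv2.imread("pics/side0.png")[150:230,265:345]; cv2.imwrite("pics/sidec.png",cv2.resize(t,(560,560),interpolation=cv2.INTER_CUBIC))
```

```text
(no output)
```

View pics/topc.png

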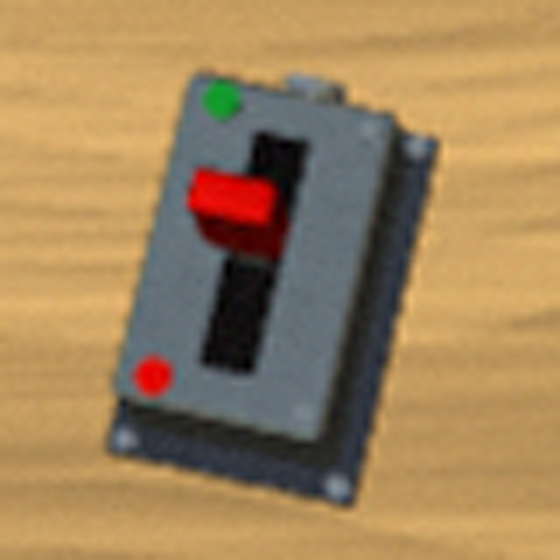

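View pics/sidec.png

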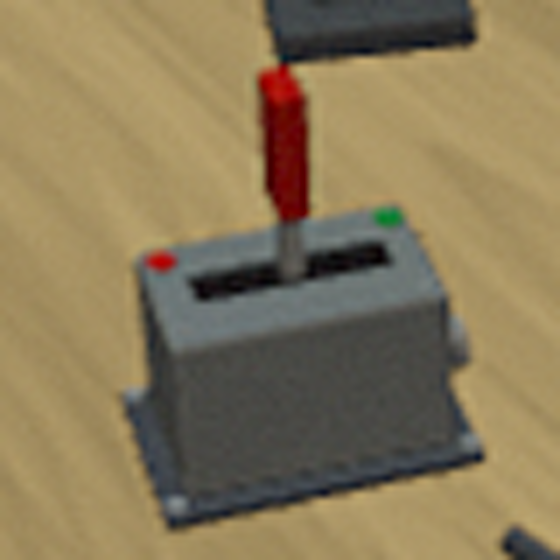

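The crops confirm the grey box. In the top crop the red dot is at (153,377), the green at (222,100) and the lever tip at about (233,196). Next I compute its pose.

```bash
cat > h.py <<'E'
import numpy as np, cv2
from scipy.optimize import least_squares
CAL={"side":(382.4919,326.9879,197.8301,0.0278717,np.array([[0.8522,-0.3273,0.4081,0.161],[-0.5227,-0.4996,0.6908,-0.5918],[-0.0223,-0.802,-0.5968,0.6719],[0,0,0,1]])),
"top":(509.6915,319.1357,195.1069,0.02828,np.array([[-0.0254,-0.9843,0.1747,0.3306],[-0.9997,0.0252,-0.0031,0.0694],[-0.0014,-0.1748,-0.9846,1.199],[0,0,0,1]]))}
def proj(n,P):
    f,cx,cy,k,T=CAL[n]; p=(np.asarray(P,float)-T[:3,3])@T[:3,:3]; s=p[...,:2]/p[...,2:]; s=s*(1+k*(s**2).sum(-1,keepdims=True)); return s*f+[cx,cy]
def ray(n,uv,z):
    f,cx,cy,k,T=CAL[n]; d=(np.asarray(uv,float)-[cx,cy])/f; s=d.copy()
    for _ in range(8): s=d/(1+k*(s**2).sum())
    v=T[:3,:3]@[s[0],s[1],1]; o=T[:3,3]; return o+v*(z-o[2])/v[2]
def box(th,x,y,P):
    c,s=np.cos(th),np.sin(th); P=np.asarray(P,float); return np.stack([x+c*P[...,0]-s*P[...,1],y+s*P[...,0]+c*P[...,1],P[...,2]],-1)
E
python3 - <<'E'
from h import *
un=lambda c,o:(np.array(c)+.5)/7-.5+o
# box corners: x fwd(green), y left
C=np.array([[.055,.035,.08],[.055,-.035,.08],[-.055,-.035,.08],[-.055,.035,.08]])
t=un([[195,75],[393,118],[318,438],[118,398]],[240,155])
s=un([[395,208],[445,298],[178,350],[140,258]],[265,150])
for n,p in(("top",t),("side",s)):
    W=np.array([ray(n,q,.08) for q in p]); print(n,W.round(4).tolist(),W.mean(0).round(4),[np.linalg.norm(W[i]-W[(i+1)%4]).round(4) for i in range(4)])
    r=least_squares(lambda v:(proj(n,box(*v,C))-p).ravel(),[0,.5,.1]); print(np.degrees(r.x[0]),r.x[1:],np.abs(r.fun).max())
r=least_squares(lambda v:np.r_[(proj("top",box(*v,C))-t).ravel(),(proj("side",box(*v,C))-s).ravel()],[0,.5,.1]);b=r.x
print("both",np.degrees(b[0]),b[1:],r.fun.round(1))
tt=un([[233,196]],[240,155]);ss=un([[281,85]],[265,150])
def tip(a):return box(*b,[.1*np.sin(a),0,.065+.1*np.cos(a)])
for a in(-.1,-.05,0,.05,.1):print(a,tip(a).round(3),(proj("top",tip(a))-tt).round(2),(proj("side",tip(a))-ss).round(2))
for nm,q,z in(("dome",(342,112),.05),("knob",(356,233),.04),("pinL",(324,183),.006),("pinR",(385,169),.006),("lamp",(431,200),.08)):print(nm,ray("top",q,z).round(3))
c,s_=np.cos(b[0]),np.sin(b[0]);print("box x axis",c,s_)
E
```

```text
top [[0.6003, 0.1806, 0.08], [0.5845, 0.1171, 0.08], [0.4816, 0.1426, 0.08], [0.496, 0.2058, 0.08]] [0.5406 0.1615 0.08  ] [np.float64(0.0654), np.float64(0.1061), np.float64(0.0647), np.float64(0.1074)]
-13.64172851500205 [0.54076    0.16156747] 1.2439954367010841
side [[0.5969, 0.1759, 0.08], [0.5815, 0.1131, 0.08], [0.4818, 0.1394, 0.08], [0.4966, 0.2006, 0.08]] [0.5392 0.1572 0.08  ] [np.float64(0.0647), np.float64(0.1031), np.float64(0.063), np.float64(0.1033)]
-13.653862634178362 [0.53955338 0.15779938] 1.513257757042311
both -13.64709988113324 [0.5406463  0.16079499] [-0.5 -0.8  1.5 -0.6  1.3  1.2 -0.9  0.3  0.6 -1.6  1.3 -0.7 -1.   0.3
 -1.5 -1.2]
-0.1 [0.531 0.163 0.165] [[-0.85  5.76]] [[-4.42  0.29]]
-0.05 [0.536 0.162 0.165] [[-0.32  3.41]] [[-2.53 -0.19]]
0 [0.541 0.161 0.165] [[0.23 1.08]] [[-0.65 -0.58]]
0.05 [0.546 0.16  0.165] [[ 0.78 -1.23]] [[ 1.24 -0.88]]
0.1 [0.55  0.158 0.165] [[ 1.34 -3.49]] [[ 3.13 -1.1 ]]
dome [0.732 0.007 0.05 ]
knob [ 0.446 -0.016  0.04 ]
pinL [0.571 0.053 0.006]
pinR [ 0.602 -0.094  0.006]
lamp [ 0.512 -0.182  0.08 ]
box x axis 0.9717673740882193 -0.23594103216203557
```

Lever angle is about 0.02. The tool's z axis already matches the box x axis (-13.9° against -13.65°). I'll close the gripper and move over to the green side of the lever, staying above lever height.

```bash
python3 -m inch '{"dp": [[0,-8,12],[0,-16,25],[0,-18,28],[0,-18,28],[0,-18,28],[0,-18,28],[0,-18,28],[0,-18,28],[0,-18,28],[0,-18,28],[0,-18,28],[0,-18,28],[0,-18,28],[0,-18,28],[0,-18,28],[0,-18,28],[0,-18,28],[0,-18,28],[0,-18,28],[0,-8,12]], "yaw": [0,0,0,0,0,0,0,0,0,0,0,0,0,0,0,0,0,0,0,0]}' 0
cat > st.py <<'E'
from h import *
from rig import bot
B=(np.radians(-13.65),.5406,.1608)
s=bot.read_state();p=s["position"];c,sn=np.cos(B[0]),np.sin(B[0]);d=p[:2]-np.array(B[1:])
f=s["force"]
print("t",round(s["time_s"],2),"box xy mm",((c*d[0]+sn*d[1])*1e3).round(1),((-sn*d[0]+c*d[1])*1e3).round(1),"z",(p[2]*1e3).round(1),"yaw",np.degrees(np.arctan2(s["tcp_rot"][1][2],s["tcp_rot"][0][2])).round(2),"F box",(c*f[0]+sn*f[1]).round(2),(-sn*f[0]+c*f[1]).round(2),f[2].round(2),"op",round(s["opening"],3))
E
python3 st.py
```

```text
time_s: 1.77
position: [0.5813, 0.1481, 0.2335]
tcp_rot: [[0.002, 0.244, 0.97], [-0.002, 0.97, -0.244], [-1.0, -0.001, 0.003]]
force: [0.1, -0.0, -0.2]
opening: 0.003
t 1.77 box xy mm 42.6 -2.7 z 233.5 yaw -14.1 F box 0.13 0.02 -0.24 op 0.003
```

```bash
python3 -m inch '{"dp": [[8,2,0],[16,1,0],[18,0,-1],[18,0,-1],[16,0,-1],[8,0,-1],[4,0,0],[0,0,0],[0,0,0]], "yaw": [0,0,0,0,0,0,0,0,0]}'; python3 st.py
python3 - <<'E'
from rig import bot
import cv2
for n,(r,c) in(("side",(130,260)),("top",(135,235))):
    t=bot.capture(n)["color"][r:r+100,c:c+110,::-1]; cv2.imwrite(f"pics/{n}1.png",cv2.convertScaleAbs(cv2.resize(t,None,fx=5,fy=5,interpolation=cv2.INTER_CUBIC),alpha=1.5))
E
```

```text
time_s: 2.52
position: [0.5755, 0.1566, 0.146]
tcp_rot: [[0.001, 0.24, 0.971], [0.0, 0.971, -0.24], [-1.0, 0.0, 0.001]]
force: [1.3, 0.2, -0.4]
opening: 0.006
t 2.52 box xy mm 34.9 4.1 z 146.0 yaw -13.88 F box 1.21 0.49 -0.38 op 0.006
```

View pics/side1.png

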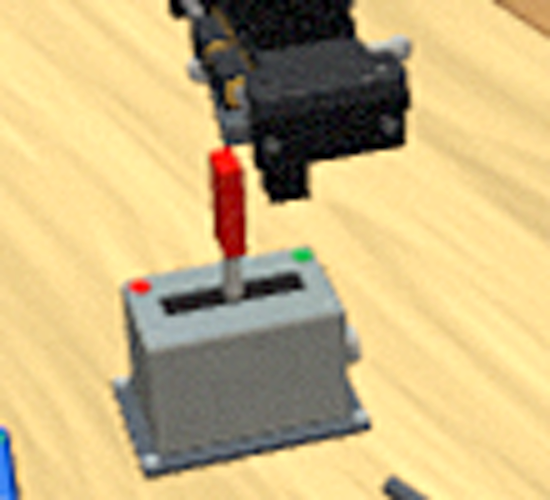

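View pics/top1.png

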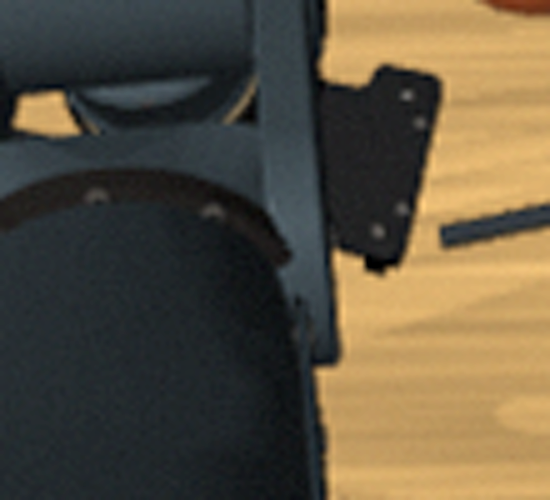

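Clear of the lever, with the fingertip on the green side at grip height. In the side crop the fingertip is at (290,195) and the lever grip spans (225,150) to (232,255). I'll close in slowly.

```bash
python3 -m inch '{"dp": [[0,-2,-3],[0,-1,-3],[0,0,-3],[0,0,0],[0,0,0]], "yaw": [0,0,0,0,0]}'; python3 st.py;  python3 -m inch '{"dp": [[0,0,-1],[0,0,-1],[0,0,-1],[0,0,-1],[0,0,-1],[0,0,-1]], "yaw": [0,0,0,0,0,0]}'; python3 st.py;  python3 -m inch '{"dp": [[0,0,-1],[0,0,-1],[0,0,-1],[0,0,-1]], "yaw": [0,0,0,0]}'; python3 st.py
```

```text
time_s: 3.03
position: [0.5657, 0.1555, 0.1457]
tcp_rot: [[0.0, 0.24, 0.971], [0.0, 0.971, -0.24], [-1.0, 0.0, 0.0]]
force: [0.7, -0.1, -0.9]
opening: 0.007
t 3.03 box xy mm 25.6 0.8 z 145.7 yaw -13.91 F box 0.69 0.1 -0.86 op 0.007
time_s: 3.53
position: [0.5606, 0.1568, 0.1456]
tcp_rot: [[0.001, 0.24, 0.971], [-0.0, 0.971, -0.24], [-1.0, 0.0, 0.001]]
force: [0.5, -0.6, -0.8]
opening: 0.002
t 3.53 box xy mm 20.3 0.9 z 145.6 yaw -13.91 F box 0.62 -0.49 -0.82 op 0.002
time_s: 3.87
position: [0.5567, 0.1579, 0.1458]
tcp_rot: [[0.001, 0.24, 0.971], [-0.0, 0.971, -0.24], [-1.0, 0.0, 0.001]]
force: [1.5, -1.1, 1.1]
opening: 0.005
t 3.87 box xy mm 16.3 0.9 z 145.8 yaw -13.91 F box 1.69 -0.7 1.08 op 0.005
```

```bash
cat >> st.py <<'E'
import sys
if len(sys.argv)>1 and abs(c*f[0]+sn*f[1]-.6)>float(sys.argv[1]): print("STOP"); sys.exit(1)
E
python3 -m inch '{"dp": [[0,0,-1],[0,0,-1],[0,0,-1],[0,0,-1]], "yaw": [0,0,0,0]}' >/dev/null; python3 st.py 6 && python3 -m inch '{"dp": [[0,0,-1],[0,0,-1],[0,0,-1],[0,0,-1]], "yaw": [0,0,0,0]}' >/dev/null; python3 st.py 6 &&  python3 -m inch '{"dp": [[0,0,-1],[0,0,-1],[0,0,-1],[0,0,-1]], "yaw": [0,0,0,0]}' >/dev/null; python3 st.py 6
```

```text
t 4.2 box xy mm 12.0 1.0 z 145.8 yaw -13.91 F box 2.2 -1.59 2.14 op 0.002
t 4.53 box xy mm 8.7 1.0 z 145.7 yaw -13.91 F box 4.79 -0.1 -0.19 op 0.009
t 4.87 box xy mm 3.8 1.0 z 145.4 yaw -13.92 F box 3.55 0.94 -1.15 op 0.006
```

```bash
python3 -m inch '{"dp": [[0,0,-1],[0.2,0,-1],[0.2,0,-1],[0.2,0,-1]], "yaw": [0,0,0,0]}' >/dev/null; python3 st.py 6 && python3 -m inch '{"dp": [[0.2,0,-1],[0.2,0,-1],[0.2,0,-1],[0.2,0,-1]], "yaw": [0,0,0,0]}' >/dev/null; python3 st.py 6 && python3 -m inch '{"dp": [[0.2,0,-0.5],[0.2,0,-0.5]], "yaw": [0,0]}' >/dev/null;  python3 st.py 6 && python3 -m inch '{"dp": [[0.2,0,-0.5],[0.2,0,-0.5]], "yaw": [0,0]}' >/dev/null;  python3 st.py 6 && python3 -m inch '{"dp": [[0.2,0,-0.5],[0.2,0,-0.5]], "yaw": [0,0]}' >/dev/null;  python3 st.py 6
```

```text
t 5.2 box xy mm -0.2 1.0 z 144.8 yaw -13.91 F box 4.02 0.71 -1.38 op 0.008
t 5.53 box xy mm -5.0 0.9 z 144.0 yaw -13.92 F box 3.22 -0.51 -0.36 op 0.005
t 5.7 box xy mm -6.0 0.9 z 143.6 yaw -13.91 F box 2.24 0.22 0.17 op 0.008
t 5.87 box xy mm -6.6 0.9 z 143.4 yaw -13.91 F box 1.01 1.04 0.69 op 0.004
t 6.03 box xy mm -7.4 0.9 z 143.0 yaw -13.91 F box 0.86 0.65 0.46 op 0.007
```

```bash
python3 -m inch '{"dp": [[0.2,0,-0.5],[0.2,0,-0.5]], "yaw": [0,0]}' >/dev/null;  python3 st.py 5 && python3 -m inch '{"dp": [[0.2,0,-0.5],[0.2,0,-0.5]], "yaw": [0,0]}' >/dev/null;  python3 st.py 5 && python3 -m inch '{"dp": [[0.2,0,-0.5],[0.2,0,-0.5]], "yaw": [0,0]}' >/dev/null;  python3 st.py 5 && python3 -m inch '{"dp": [[0.2,0,-0.5],[0.2,0,-0.5]], "yaw": [0,0]}' >/dev/null;  python3 st.py 5 && python3 -m inch '{"dp": [[0.2,0,-0.5],[0.2,0,-0.5]], "yaw": [0,0]}' >/dev/null;  python3 st.py 5 && python3 -m inch '{"dp": [[0.2,0,-0.5],[0.2,0,-0.5]], "yaw": [0,0]}' >/dev/null;  python3 st.py 5
```

```text
t 6.2 box xy mm -8.4 0.9 z 142.6 yaw -13.91 F box 1.19 0.46 1.18 op 0.001
t 6.37 box xy mm -9.4 0.9 z 142.1 yaw -13.91 F box 0.51 0.52 1.35 op 0.007
t 6.53 box xy mm -10.3 0.9 z 141.7 yaw -13.91 F box 0.78 0.14 1.26 op 0.004
t 6.7 box xy mm -11.2 0.9 z 141.3 yaw -13.91 F box 1.29 0.78 1.91 op 0.001
t 6.87 box xy mm -12.2 0.9 z 140.9 yaw -13.91 F box 0.71 0.55 2.24 op 0.009
t 7.03 box xy mm -13.2 0.9 z 140.5 yaw -13.91 F box 1.04 0.45 1.91 op 0.006
```

Run:
```python
from rig import bot
import cv2
t=bot.capture("side")["color"][130:230,260:370,::-1]; cv2.imwrite("pics/side2.png",cv2.convertScaleAbs(cv2.resize(t,None,fx=7,fy=6,interpolation=cv2.INTER_CUBIC)[:600],alpha=1.5))
```

```text
(no output)
```

View pics/side2.png

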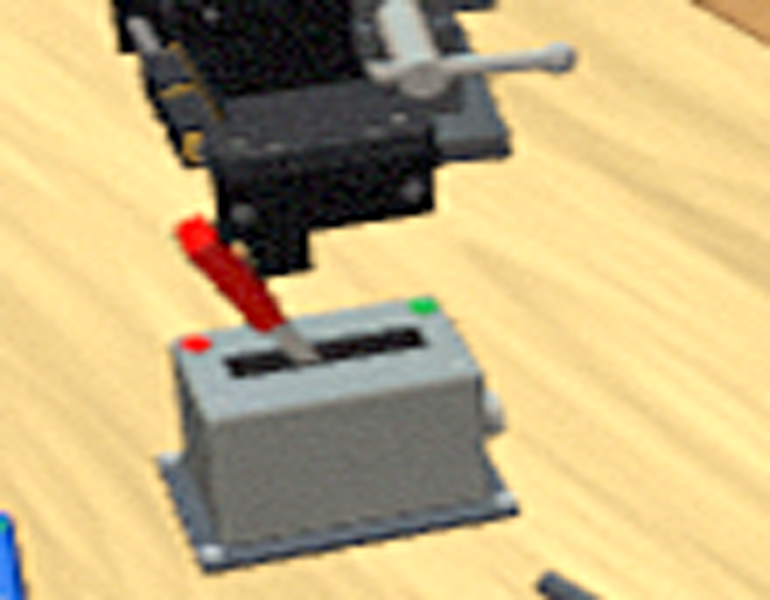

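```bash
sed -i '/^import sys/,$d' st.py
cat >> st.py <<'E'
import sys
fx=c*f[0]+sn*f[1]-.65; fz=f[2]+.8; th=float(sys.argv[2]) if len(sys.argv)>2 else .45
fn=fx*np.cos(th)+fz*np.sin(th); print("  Fn",fn.round(2),"along",(-fx*np.sin(th)+fz*np.cos(th)).round(2))
if len(sys.argv)>1 and max(abs(fn),np.hypot(fx,fz))>float(sys.argv[1]): print("STOP"); sys.exit(1)
E
python3 -m inch '{"dp": [[0.2,0,-0.5],[0.2,0,-0.5]], "yaw": [0,0]}' >/dev/null;  python3 st.py 5 && python3 -m inch '{"dp": [[0.2,0,-0.5],[0.2,0,-0.5]], "yaw": [0,0]}' >/dev/null;  python3 st.py 5 && python3 -m inch '{"dp": [[0.2,0,-0.5],[0.2,0,-0.5]], "yaw": [0,0]}' >/dev/null;  python3 st.py 5 && python3 -m inch '{"dp": [[0.2,0,-0.5],[0.2,0,-0.5]], "yaw": [0,0]}' >/dev/null;  python3 st.py 5 && python3 -m inch '{"dp": [[0.2,0,-0.5],[0.2,0,-0.5]], "yaw": [0,0]}' >/dev/null;  python3 st.py 5 && python3 -m inch '{"dp": [[0.2,0,-0.5],[0.2,0,-0.5]], "yaw": [0,0]}' >/dev/null;  python3 st.py 5
```

```text
t 7.25 box xy mm -14.1 1.0 z 140.2 yaw -13.91 F box 0.53 0.41 1.9 op 0.005
  Fn 1.07 along 2.48
t 7.42 box xy mm -14.7 1.0 z 139.9 yaw -13.9 F box 1.51 -0.81 3.29 op 0.009
  Fn 2.55 along 3.31
t 7.58 box xy mm -15.2 1.1 z 139.7 yaw -13.9 F box 2.12 -1.37 3.29 op 0.003
  Fn 3.1 along 3.05
t 7.75 box xy mm -15.8 1.1 z 139.5 yaw -13.9 F box 3.88 -1.7 4.37 op 0.007
  Fn 5.16 along 3.25
STOP
t 7.75 box xy mm -15.8 1.1 z 139.5 yaw -13.9 F box 3.88 -1.7 4.37 op 0.007
  Fn 5.16 along 3.25
STOP
t 7.75 box xy mm -15.8 1.1 z 139.5 yaw -13.9 F box 3.88 -1.7 4.37 op 0.007
  Fn 5.16 along 3.25
STOP
```

```bash
python3 -m inch '{"dp": [[0,0,-0.5],[0,0,-0.5]], "yaw": [0,0]}' >/dev/null;  python3 st.py 9 && python3 -m inch '{"dp": [[0,0,-0.5],[0,0,-0.5]], "yaw": [0,0]}' >/dev/null;  python3 st.py 9 && python3 -m inch '{"dp": [[0,0,-0.5],[0,0,-0]], "yaw": [0,0]}' >/dev/null;  python3 st.py 9
```

```text
t 7.92 box xy mm -16.3 1.1 z 139.5 yaw -13.9 F box 5.52 -1.53 3.52 op 0.008
  Fn 6.26 along 1.77
t 8.08 box xy mm -16.6 1.1 z 139.4 yaw -13.89 F box 6.48 -2.0 1.82 op 0.008
  Fn 6.39 along -0.18
t 8.25 box xy mm -16.8 1.1 z 139.5 yaw -13.89 F box 8.04 -1.45 0.96 op 0.002
  Fn 7.42 along -1.63
```

```bash
python3 -m inch '{"dp": [[0,0,-0.5],[0,0,-0.3]], "yaw": [0,0]}' >/dev/null;  python3 st.py 9.3 && python3 -m inch '{"dp": [[0,0,-0.4],[0,0,0]], "yaw": [0,0]}' >/dev/null;  python3 st.py 9.3
```

```text
t 8.42 box xy mm -17.0 1.2 z 139.5 yaw -13.89 F box 8.49 -2.19 0.13 op 0.006
  Fn 7.47 along -2.57
t 8.58 box xy mm -17.1 1.2 z 139.5 yaw -13.88 F box 8.7 -2.83 0.19 op 0.008
  Fn 7.68 along -2.61
```

```bash
python3 -m inch '{"dp": [[0.3,0,-0.6],[0.2,0,-0.4],[0,0,0]], "yaw": [0,0,0]}' >/dev/null;  python3 st.py 10.5;python3 -m inch '{"dp": [[0,0,0]], "yaw": [0]}' >/dev/null;  python3 st.py 10.5
```

```text
t 8.83 box xy mm -17.5 1.2 z 139.3 yaw -13.88 F box 9.02 -2.09 0.0 op 0.001
  Fn 7.88 along -2.92
t 8.92 box xy mm -17.5 1.2 z 139.2 yaw -13.88 F box 9.24 -2.85 1.37 op 0.004
  Fn 8.69 along -1.78
```

```bash
python3 -m inch '{"dp": [[0.2,0,-0.5],[0.2,0,-0.4],[0,0,0]], "yaw": [0,0,0]}' >/dev/null;  python3 st.py 12;python3 -m inch '{"dp": [[0,0,0],[0,0,0],[0,0,0]], "yaw": [0,0,0]}' >/dev/null;  python3 st.py 12
```

```text
t 9.17 box xy mm -17.7 1.2 z 139.1 yaw -13.88 F box 9.77 -2.39 2.02 op 0.003
  Fn 9.44 along -1.42
t 9.42 box xy mm -17.7 1.2 z 139.1 yaw -13.88 F box 9.54 -2.95 0.88 op 0.005
  Fn 8.74 along -2.35
```

```bash
python3 -m inch '{"dp": [[0.2,0,-0.5],[0.2,0,-0.4],[0,0,0],[0,0,0],[0,0,0],[0,0,0]], "yaw": [0,0,0,0,0,0]}' >/dev/null;  python3 st.py 13;python3 -m inch '{"dp": [[0,0,0],[0,0,0],[0,0,0],[0,0,0],[0,0,0],[0,0,0]], "yaw": [0,0,0,0,0,0]}' >/dev/null;  python3 st.py 13;python3 -m inch '{"dp": [[0,0,0],[0,0,0],[0,0,0],[0,0,0],[0,0,0],[0,0,0]], "yaw": [0,0,0,0,0,0]}' >/dev/null;  python3 st.py 13;python3 -m inch '{"dp": [[0,0,0],[0,0,0],[0,0,0],[0,0,0],[0,0,0],[0,0,0]], "yaw": [0,0,0,0,0,0]}' >/dev/null;  python3 st.py 13
python3 - <<'E'
from rig import bot
import cv2
c=bot.capture("side")["color"]
t=c[130:230,260:370,::-1]; cv2.imwrite("pics/side3.png",cv2.convertScaleAbs(cv2.resize(t,None,fx=7,fy=6,interpolation=cv2.INTER_CUBIC)[:600],alpha=1.5))
t=bot.capture("top")["color"][150:240,230:330,::-1]; cv2.imwrite("pics/top3.png",cv2.convertScaleAbs(cv2.resize(t,None,fx=6,fy=6,interpolation=cv2.INTER_CUBIC)[:600],alpha=1.5))
E
```

```text
t 9.92 box xy mm -18.0 1.2 z 139.0 yaw -13.87 F box 10.96 -2.51 2.12 op 0.006
  Fn 10.55 along -1.86
t 10.42 box xy mm -18.1 1.3 z 139.0 yaw -13.87 F box 9.48 -2.48 2.76 op 0.004
  Fn 9.5 along -0.64
t 10.92 box xy mm -18.0 1.3 z 139.0 yaw -13.87 F box 10.96 -2.26 1.45 op 0.007
  Fn 10.26 along -2.46
t 11.42 box xy mm -18.0 1.3 z 139.0 yaw -13.87 F box 10.14 -3.26 2.36 op 0.008
  Fn 9.92 along -1.28
```

View pics/side3.png

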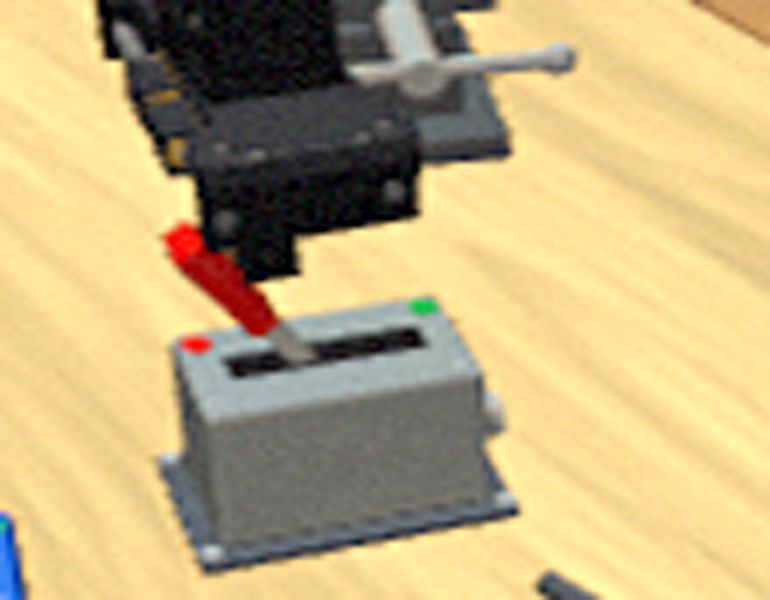

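View pics/top3.png

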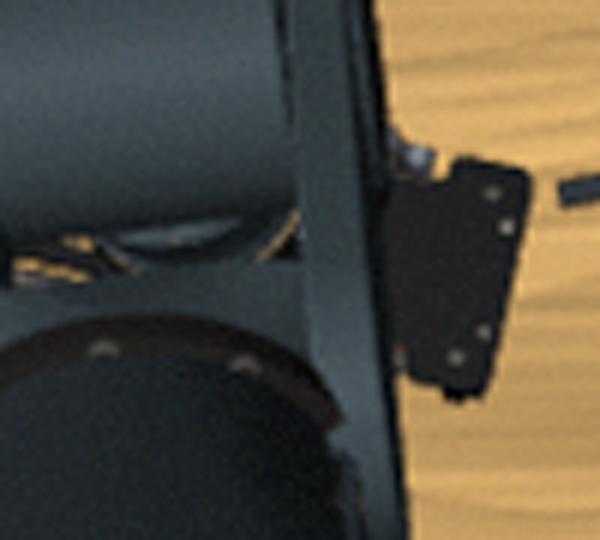

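Held at about 10 N for 1.5 s or more. Next I back off, lift and step aside to check the pin, ending on the red-dot side.

```bash
python3 -m inch '{"dp": [[0,0,2],[0,0,6],[0,0,8],[-5,0,4],[-15,0,0],[-20,0,0],[-20,0,0],[-20,-10,-5],[-15,-30,-15],[-5,-30,-15],[0,-30,-15],[0,-30,-15],[0,-30,-15],[0,-30,-15],[0,-10,-5],[0,0,0]], "yaw": [0,0,0,0,0,0,0,0,0,0,0,0,0,0,0,0]}'; python3 st.py
python3 - <<'E'
from rig import bot
import cv2
c=bot.capture("side")["color"]
t=c[130:230,260:370,::-1]; cv2.imwrite("pics/side4.png",cv2.convertScaleAbs(cv2.resize(t,None,fx=5,fy=5,interpolation=cv2.INTER_CUBIC)[:600],alpha=1.5))
t=bot.capture("top")["color"][150:240,230:330,::-1]; cv2.imwrite("pics/top4.png",cv2.convertScaleAbs(cv2.resize(t,None,fx=6,fy=6,interpolation=cv2.INTER_CUBIC)[:600],alpha=1.5))
E
```

```text
time_s: 12.85
position: [0.3887, -0.0079, 0.237]
tcp_rot: [[-0.005, 0.244, 0.97], [0.002, 0.97, -0.244], [-1.0, 0.0, -0.005]]
force: [0.3, -0.0, -0.2]
opening: 0.003
t 12.85 box xy mm -107.8 -199.8 z 237.0 yaw -14.1 F box 0.3 0.05 -0.16 op 0.003
  Fn -0.04 along 0.73
```

View pics/side4.png

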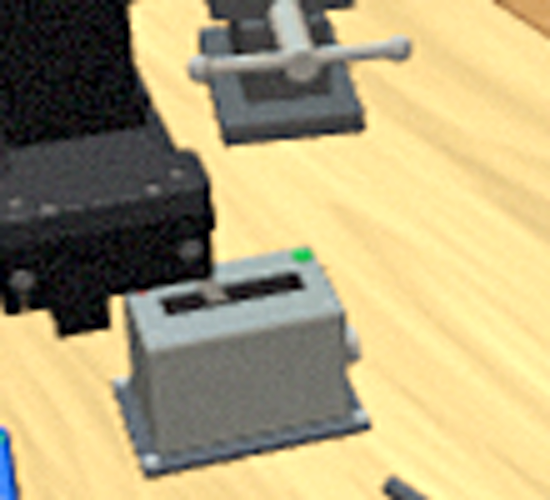

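View pics/top4.png

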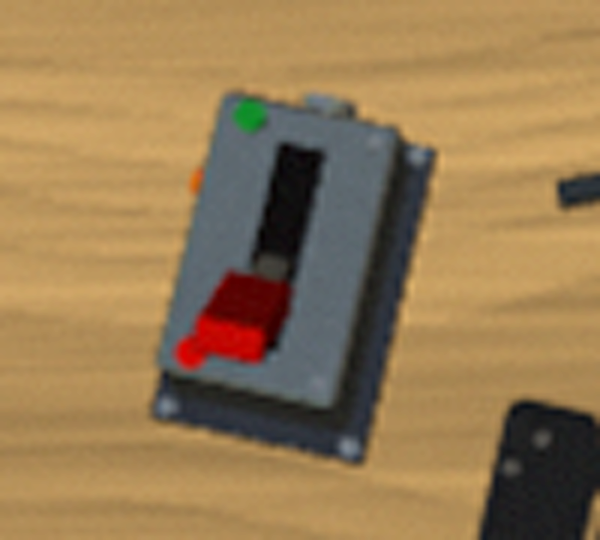

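The orange pin stands out at (197,183) in the top crop, so the switch is latched, and the lever rests near -0.48. Now I go to the red-dot side of the lever.

```bash
python3 -m inch '{"dp": [[0,10,1],[0,25,3],[0,30,4],[0,30,4],[0,30,4],[0,30,3],[0,25,1],[0,15,0],[0,5,0],[8,0,0],[18,0,0],[20,0,0],[20,0,0],[18,0,0],[8,0,0],[4,0,0],[0,0,0],[0,0,0]], "yaw": [0,0,0,0,0,0,0,0,0,0,0,0,0,0,0,0,0,0]}'; python3 st.py
python3 - <<'E'
from rig import bot
import cv2
c=bot.capture("side")["color"]
t=c[130:230,240:350,::-1]; cv2.imwrite("pics/side5.png",cv2.convertScaleAbs(cv2.resize(t,None,fx=6,fy=6,interpolation=cv2.INTER_CUBIC)[:600],alpha=1.5))
E
```

```text
time_s: 14.45
position: [0.46, 0.1816, 0.142]
tcp_rot: [[0.001, 0.241, 0.971], [0.0, 0.971, -0.241], [-1.0, 0.0, 0.001]]
force: [-0.6, -0.8, 0.5]
opening: 0.003
t 14.45 box xy mm -83.2 1.2 z 142.0 yaw -13.93 F box -0.43 -0.94 0.45 op 0.003
  Fn -0.43 along 1.6
```

View pics/side5.png

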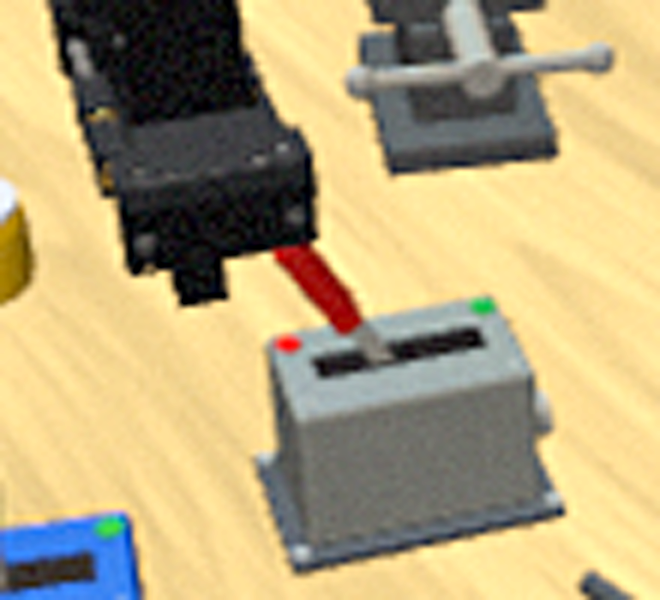

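The fingertip at (200,300) stands clear on the red-dot side. I push towards on, rising with the lever's arc so the tip doesn't wedge.

```bash
sed -i 's/sn\*f\[1\]-.65; fz=f\[2\]+.8/sn*f[1]+.2; fz=f[2]-.2/' st.py
python3 -m inch '{"dp": [[0,-0.5,4],[0,-0.5,5],[0,0,5],[0,0,3],[0,0,1],[0,0,0]], "yaw": [0,0,0,0,0,0]}' >/dev/null; python3 st.py 5 0 && python3 -m inch '{"dp": [[0,0,1],[0,0,1],[0,0,1]], "yaw": [0,0,0]}' >/dev/null; python3 st.py 5 0 && python3 -m inch '{"dp": [[-0.4,0,1],[-0.4,0,1],[-0.4,0,1]], "yaw": [0,0,0]}' >/dev/null; python3 st.py 5 0 && python3 -m inch '{"dp": [[-0.5,0,1],[-0.5,0,1],[-0.5,0,1]], "yaw": [0,0,0]}' >/dev/null; python3 st.py 5 0
```

```text
t 15.0 box xy mm -65.0 0.2 z 141.7 yaw -13.93 F box 0.16 0.41 -0.66 op 0.006
  Fn 0.36 along -0.86
t 15.25 box xy mm -63.0 0.2 z 141.6 yaw -13.91 F box -2.16 0.15 1.04 op 0.005
  Fn -1.96 along 0.84
t 15.5 box xy mm -60.7 0.1 z 142.8 yaw -13.91 F box -4.01 0.82 2.68 op 0.011
  Fn -3.81 along 2.48
t 15.75 box xy mm -56.7 0.1 z 144.4 yaw -13.9 F box -2.21 -0.52 0.96 op 0.007
  Fn -2.01 along 0.76
```

```bash
python3 -m inch '{"dp": [[-0.5,0,1],[-0.5,0,1],[-0.5,0,1],[-0.5,0,1]], "yaw": [0,0,0,0]}' >/dev/null; python3 st.py 6 0 && python3 -m inch '{"dp": [[-0.4,0,1],[-0.4,0,1],[-0.4,0,1],[-0.4,0,1]], "yaw": [0,0,0,0]}' >/dev/null; python3 st.py 6 0 && python3 -m inch '{"dp": [[-0.4,0,1],[-0.4,0,1],[-0.4,0,1],[-0.4,0,1]], "yaw": [0,0,0,0]}' >/dev/null; python3 st.py 6 0 && python3 -m inch '{"dp": [[-0.3,0,1],[-0.3,0,1],[-0.3,0,1],[-0.3,0,1]], "yaw": [0,0,0,0]}' >/dev/null; python3 st.py 6 0 && python3 -m inch '{"dp": [[-0.2,0,1],[-0.2,0,1],[-0.2,0,1],[-0.2,0,1]], "yaw": [0,0,0,0]}' >/dev/null; python3 st.py 6 0 && python3 -m inch '{"dp": [[-0.1,0,1],[-0.1,0,1],[-0.1,0,1],[-0.1,0,1]], "yaw": [0,0,0,0]}' >/dev/null; python3 st.py 6 0
```

```text
t 16.08 box xy mm -52.7 0.1 z 146.4 yaw -13.91 F box -3.13 -0.3 1.74 op 0.004
  Fn -2.93 along 1.54
t 16.42 box xy mm -48.1 0.2 z 148.0 yaw -13.91 F box -2.15 -0.53 2.0 op 0.01
  Fn -1.95 along 1.8
t 16.75 box xy mm -44.4 0.1 z 149.5 yaw -13.91 F box -1.14 0.71 0.43 op 0.005
  Fn -0.94 along 0.23
t 17.08 box xy mm -40.5 0.1 z 150.8 yaw -13.91 F box -1.27 -1.19 0.61 op 0.004
  Fn -1.07 along 0.41
t 17.42 box xy mm -36.5 0.1 z 151.6 yaw -13.91 F box -1.63 -1.06 1.32 op 0.007
  Fn -1.43 along 1.12
t 17.75 box xy mm -32.5 0.1 z 152.0 yaw -13.91 F box -1.56 0.08 0.97 op 0.008
  Fn -1.36 along 0.77
```

```bash
python3 -m inch '{"dp": [[0,0,1],[0,0,1],[0,0,1],[0,0,1],[0,0,1],[0,0,1]], "yaw": [0,0,0,0,0,0]}' >/dev/null; python3 st.py 6 0 && python3 -m inch '{"dp": [[0,0,1],[0,0,1],[0,0,1],[0,0,1],[0,0,1],[0,0,1]], "yaw": [0,0,0,0,0,0]}' >/dev/null; python3 st.py 6 0 && python3 -m inch '{"dp": [[0.1,0,1],[0.1,0,1],[0.1,0,1],[0.1,0,1]], "yaw": [0,0,0,0]}' >/dev/null; python3 st.py 6 0 && python3 -m inch '{"dp": [[0.1,0,1],[0.1,0,1],[0.1,0,1],[0.1,0,1]], "yaw": [0,0,0,0]}' >/dev/null; python3 st.py 6 0 && python3 -m inch '{"dp": [[0.2,0,1],[0.2,0,1],[0.2,0,1],[0.2,0,1]], "yaw": [0,0,0,0]}' >/dev/null; python3 st.py 6 0 && python3 -m inch '{"dp": [[0.2,0,1],[0.2,0,1],[0.2,0,1],[0.2,0,1]], "yaw": [0,0,0,0]}' >/dev/null; python3 st.py 6 0&& python3 -m inch '{"dp": [[0.3,0,1],[0.3,0,1],[0.3,0,1],[0.3,0,1]], "yaw": [0,0,0,0]}' >/dev/null; python3 st.py 6 0
```

```text
t 18.25 box xy mm -26.5 0.0 z 152.0 yaw -13.91 F box -0.7 -0.21 1.27 op 0.003
  Fn -0.5 along 1.07
t 18.75 box xy mm -20.5 0.0 z 152.0 yaw -13.91 F box -1.52 0.92 1.67 op 0.005
  Fn -1.32 along 1.47
t 19.08 box xy mm -16.5 0.0 z 151.5 yaw -13.91 F box -1.73 -0.1 0.93 op 0.003
  Fn -1.53 along 0.73
t 19.42 box xy mm -12.6 -0.0 z 151.1 yaw -13.91 F box -2.57 0.48 2.06 op 0.005
  Fn -2.37 along 1.86
t 19.75 box xy mm -8.5 -0.0 z 150.4 yaw -13.91 F box -1.71 -0.26 1.58 op 0.006
  Fn -1.51 along 1.38
t 20.08 box xy mm -4.5 -0.0 z 149.6 yaw -13.91 F box -1.16 0.5 1.49 op 0.004
  Fn -0.96 along 1.29
t 20.42 box xy mm -0.5 -0.1 z 148.3 yaw -13.91 F box -1.46 -0.71 1.74 op 0.005
  Fn -1.26 along 1.54
```

```bash
python3 -m inch '{"dp": [[0.3,0,1],[0.3,0,1],[0.3,0,1],[0.3,0,1]], "yaw": [0,0,0,0]}' >/dev/null; python3 st.py 6 -0.35 && python3 -m inch '{"dp": [[0.4,0,1],[0.4,0,1],[0.4,0,1],[0.4,0,1]], "yaw": [0,0,0,0]}' >/dev/null; python3 st.py 6 -0.4 && python3 -m inch '{"dp": [[0.4,0,1],[0.4,0,1],[0.4,0,1]], "yaw": [0,0,0]}' >/dev/null; python3 st.py 6 -0.4 && python3 -m inch '{"dp": [[0.2,0,0.5],[0.2,0,0.5]], "yaw": [0,0]}' >/dev/null; python3 st.py 6 -0.45 &&  python3 -m inch '{"dp": [[0.2,0,0.5],[0.2,0,0.5]], "yaw": [0,0]}' >/dev/null; python3 st.py 6 -0.45 &&  python3 -m inch '{"dp": [[0.2,0,0.5],[0.2,0,0.5]], "yaw": [0,0]}' >/dev/null; python3 st.py 6 -0.45 &&  python3 -m inch '{"dp": [[0.2,0,0.5],[0.2,0,0.5]], "yaw": [0,0]}' >/dev/null; python3 st.py 6 -0.45
```

```text
t 20.75 box xy mm 3.6 -0.1 z 147.2 yaw -13.91 F box -1.48 0.51 2.06 op -0.0
  Fn -1.84 along 1.31
t 21.08 box xy mm 7.5 -0.1 z 145.5 yaw -13.91 F box -1.1 0.01 1.48 op 0.009
  Fn -1.32 along 0.83
t 21.33 box xy mm 10.6 -0.1 z 144.4 yaw -13.91 F box -1.42 0.2 2.24 op 0.007
  Fn -1.92 along 1.41
t 21.5 box xy mm 11.5 -0.1 z 144.0 yaw -13.91 F box -0.65 0.5 1.68 op 0.003
  Fn -1.05 along 1.14
t 21.67 box xy mm 12.4 -0.1 z 143.5 yaw -13.91 F box -0.71 0.55 1.21 op 0.005
  Fn -0.9 along 0.69
t 21.83 box xy mm 13.5 -0.1 z 143.2 yaw -13.91 F box -0.62 0.01 1.64 op 0.003
  Fn -1.0 along 1.12
t 22.0 box xy mm 14.5 -0.1 z 142.7 yaw -13.91 F box -1.48 0.23 1.27 op 0.004
  Fn -1.62 along 0.41
```

```bash
python3 -m inch '{"dp": [[0.2,0,0.5],[0.2,0,0.5]], "yaw": [0,0]}' >/dev/null; python3 st.py 6 -0.5 &&  python3 -m inch '{"dp": [[0.2,0,0.5],[0.2,0,0.5]], "yaw": [0,0]}' >/dev/null; python3 st.py 6 -0.5 &&  python3 -m inch '{"dp": [[0.2,0,0.5],[0.2,0,0.5]], "yaw": [0,0]}' >/dev/null; python3 st.py 6 -0.5 &&  python3 -m inch '{"dp": [[0.2,0,0.5],[0.2,0,0.5]], "yaw": [0,0]}' >/dev/null; python3 st.py 6 -0.5  &&  python3 -m inch '{"dp": [[0.2,0,0.5],[0.2,0,0.5]], "yaw": [0,0]}' >/dev/null; python3 st.py 6 -0.5&&  python3 -m inch '{"dp": [[0.2,0,0.5],[0.2,0,0.5]], "yaw": [0,0]}' >/dev/null; python3 st.py 6 -0.5&&  python3 -m inch '{"dp": [[0.2,0,0.5],[0.2,0,0.5]], "yaw": [0,0]}' >/dev/null; python3 st.py 6 -0.5
```

```text
t 22.17 box xy mm 15.5 -0.2 z 142.3 yaw -13.91 F box -0.27 0.06 1.65 op 0.006
  Fn -0.76 along 1.23
t 22.33 box xy mm 16.5 -0.1 z 142.0 yaw -13.91 F box -0.89 -0.01 1.27 op 0.007
  Fn -1.12 along 0.61
t 22.5 box xy mm 17.5 -0.2 z 141.6 yaw -13.91 F box -1.43 -0.31 1.64 op 0.008
  Fn -1.77 along 0.67
t 22.67 box xy mm 18.5 -0.2 z 141.1 yaw -13.91 F box 0.5 -0.65 1.5 op 0.006
  Fn -0.01 along 1.48
t 22.83 box xy mm 19.3 -0.2 z 140.8 yaw -13.92 F box -1.18 0.49 2.53 op 0.003
  Fn -1.98 along 1.57
t 23.0 box xy mm 20.0 -0.2 z 140.4 yaw -13.91 F box -2.42 -0.65 2.88 op 0.009
  Fn -3.23 along 1.29
t 23.17 box xy mm 20.7 -0.2 z 140.0 yaw -13.91 F box -3.72 -0.02 5.01 op 0.002
  Fn -5.39 along 2.53
```

The stop is felt where predicted (about +0.5 rad). One more small push, then I back off and clear.

```bash
python3 -m inch '{"dp": [[0,0,0.5],[0,0,0.5],[0,0,0],[0,0,0]], "yaw": [0,0,0,0]}' >/dev/null; python3 st.py 12 -0.5; python3 -m inch '{"dp": [[0,0,-1],[0,0,-3],[0,0,-6],[0,0,-8],[-4,0,-6],[-14,0,-2],[-20,0,0],[-20,0,0],[-20,0,0],[-15,-10,-5],[-5,-30,-15],[0,-30,-15],[0,-30,-15],[0,-30,-15],[0,-30,-15],[0,-30,-15],[0,-10,-5],[0,0,0]], "yaw": [0,0,0,0,0,0,0,0,0,0,0,0,0,0,0,0,0,0]}'; python3 st.py
python3 - <<'E'
from rig import bot
import cv2
c=bot.capture("side")["color"]
cv2.imwrite("pics/side6f.png",c[:,:,::-1])
t=bot.capture("top")["color"][:,:,::-1]; cv2.imwrite("pics/top6f.png",t);t=t[150:240,230:330];cv2.imwrite("pics/top6.png",cv2.convertScaleAbs(cv2.resize(t,None,fx=6,fy=6,interpolation=cv2.INTER_CUBIC)[:600],alpha=1.5))
E
```

```text
t 23.5 box xy mm 21.2 -0.2 z 139.9 yaw -13.91 F box -4.63 -0.14 4.84 op 0.006
  Fn -6.11 along 1.95
time_s: 25.0
position: [0.3894, -0.0094, 0.238]
tcp_rot: [[-0.001, 0.243, 0.97], [-0.0, 0.97, -0.243], [-1.0, -0.001, -0.001]]
force: [-1.2, 0.1, 0.5]
opening: 0.008
t 25.0 box xy mm -106.7 -201.1 z 238.0 yaw -14.09 F box -1.15 -0.13 0.53 op 0.008
  Fn -0.71 along 0.72
```

View pics/side6f.png

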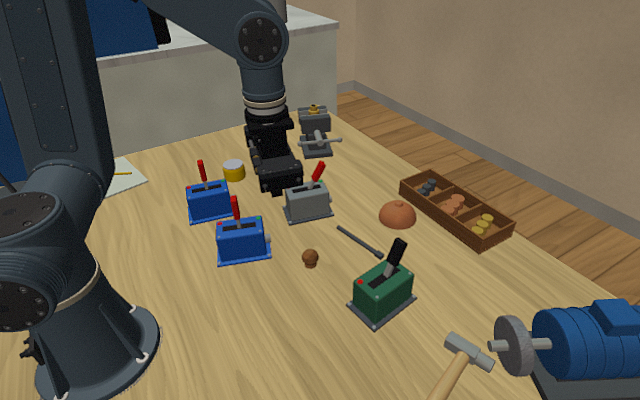

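View pics/top6.png

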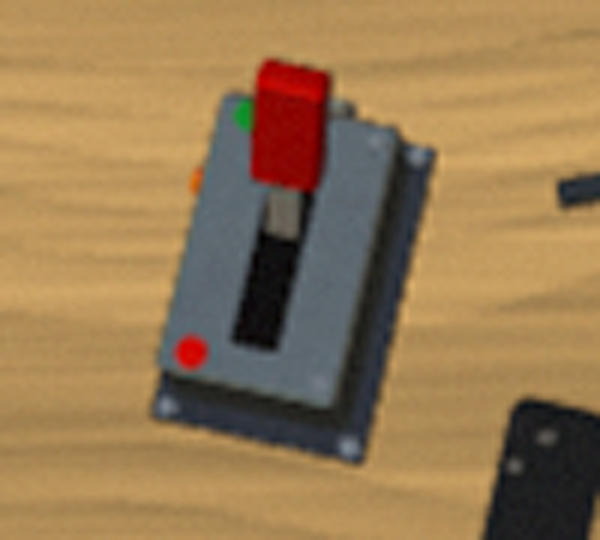

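Run:
```python
from h import *
B=(np.radians(-13.65),.5406,.1608)
for a in(.4,.45,.5,.55):
    p=box(*B,[.1*np.sin(a),0,.065+.1*np.cos(a)]); print(a,((proj("top",p)-[230,150])*6+2.5).round(1),proj("side",p).round(1))
```

```text
0.4 [288.3 102.1] [318.7 161.1]
0.45 [291.7  91.1] [320.4 161.5]
0.5 [295.   80.6] [322.1 161.9]
0.55 [298.4  70.6] [323.7 162.4]
```

The lever tip is at (295,78) in the top crop, which matches +0.5 rad. The pin stands out at (197,183), and everything else is undisturbed. I'm handing in.

```bash
python3 -c "
from rig import bot
print(bot.hand_in())"
```

```text
the job is handed in; nothing more can be done
None
```

The trip switch is reset: the lever was pushed off until it latched, then thrown fully on and let go. The job was handed in at about 25 s of the 48 s allowed.

- **Off and latch:** I pushed the grey box's red lever with closed fingers until I felt the off stop at about -0.47 rad. I leaned on it at about 10 N (readings 9.5 to 10.6 N) for about 1.5 s. The top picture then showed the orange pin standing out.
- **On:** I threw the lever from the red-dot side, following its arc. It passed +0.2 rad without being blocked, and I felt the on stop where predicted, pressing with about 6 N.
- **Last checks:** With the arm clear, the lever tip sat where +0.50 rad puts it and the pin was still out. By eye, the lamp switch, dome, center pin and knob look unmoved.
- **Doubts:** The force readings wandered by about 1 N, with 2 to 3 N sideways during the hold. The highest total I read was about 11 N, but readings came only at the end of each move.

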